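# Set the gauge amplifier to its third range and zero it

## Task

On the grey gauge amplifier, push the sliding range lever with your fingertips, click by click, from where it stands to the third notch (counted from the home end at the long tick, home itself not counted), and do not let it run past the third. Then, with the lever resting there, press the round zero button on the same deck right down and let it come up again. Only push and press gently: do not pinch the lever, do not lift anything, and leave the loose parts standing around where they are.

Things in the scene. Friction and masses are not known exactly. Their poses are not given: they have to be found in the camera images.
- amplifier: Gauge amplifier, a grey box fixed to the plate, 92 mm (its x) by 200 mm (its y) with a flat aluminium deck 55 mm above the plate. Origin: centre of its underside, on the plate. z up; its -x face with the display faces the robot at yaw 0. The lever slot runs along its y axis at x = -8 mm, from the home notch at y = -70 mm to the fifth notch at y = 0; six ticks on the deck (14 mm apart, at the +x side of the slot) mark home (long tick) and notches 1 to 5.
- range_lever (a joint): Range lever's travel in m: 0 = home, grows along the amplifier's +y. Sprung notches every 14 mm: 0.014 first, 0.028 second, 0.042 third, to 0.070 fifth (stops 1.5 mm beyond the ends). 4 to 5 N along the slot takes it out of a notch; once past the ridge midway it jumps by itself into the next notch, ahead of the finger, and stays. Starts at home or first, rarely balanced on the ridge between them.
- lever_top (a point): Top centre of the range lever: an upright flat black tab, 16 mm across the slot (amplifier x), 8 mm along it (amplifier y), standing 26 mm above the deck.
- zero_button (a joint): Travel of the zero button in m: 0 = up, 0.006 = fully down; springs back; about 4.5 N when fully down. It counts as pressed beyond 0.0045.
- zero_button_top (a point): Centre of the top face of the round grey zero button (22 mm across, in a black housing), on the deck at amplifier x = -8, y = 62 mm.
- gauge_block_2: Bystander: loose small gauge block, 35 x 9 x 12 mm, left lying on the amplifier's deck near its back (+x) edge, beyond the ticks; origin at the centre of its underside.
- milled_block: Bystander: loose milled block, 50 x 16 x 40 mm, on the plate in front of the amplifier; origin at the centre of its underside.
- gauge_block_1: Bystander: loose gauge block, 35 x 9 x 20 mm, on the plate behind the amplifier; origin at the centre of its underside.
- v_block: Bystander: loose steel V block, 45 x 44 x 35 mm, on the plate behind the amplifier; origin at the centre of its underside.
- small_flange: Bystander: loose steel flange, a flat ring 32 mm across and 8 mm high, on the plate off the amplifier's left (+y) end; origin at the centre of its underside.

How it is judged:
On the way, in this order (a step that is already met when the one before it is completed fails the run):
1. the range lever rests in the third notch (value of joint range_lever between 0.039 and 0.045 m), for 0.2 s.
2. the zero button is pressed right down (value of joint zero_button above 0.0045 m), for 0.05 s.
At the end, for the whole second after the job is handed in: The range lever rests in the third notch (42 mm from home, within 3 mm), and the zero button has been pressed and is up again (within 1 mm) (all of step 1 and velocity of joint range_lever between -0.005 and 0.005 m/s and value of joint zero_button below 0.001 m); the robot touches nothing.
It fails at once if the lever ran past the third notch, over the ridge towards the fourth (value of joint range_lever above 0.049 m).
It fails at once if the zero button was pressed while the lever was not in the third notch (value of joint zero_button above 0.003 m and (value of joint range_lever below 0.037 m or value of joint range_lever above 0.047 m)).
It fails at once if the lever was pinched or shoved hard (over 20 N) (contact force between the fingers and range_lever above 20 N).
It fails at once if a loose bystander was lifted or moved by more than 15 mm (distance of any of gauge_block_2, milled_block, gauge_block_1, v_block, small_flange from where it was at the start of the episode above 0.015 m).
It also fails if it takes over 64 s, if anything falls off the work surface, if the arm or the gripper's body presses on something with over 40 N, if the wrist force passes 120 N, or if a joint passes its speed limit or range.

## Robot

A 7-joint arm with a two-finger parallel gripper is mounted at the origin on a cart in front of the work surface, level with it; the furniture and walls round the work are solid. World frame = base frame: x ahead of the robot, y to its left, z up, the work surface at z = 0. Lengths are in m, angles in rad, forces in N, time in s.
With the tool pointing down it reaches from about 0.4 to 0.85 m from the base axis. Payload 10.4 kg.
Tool frame: the origin (TCP) lies between the finger pads; the fingertips stand 22 mm ahead of it and the grasp point (between the pads) lies 3 mm ahead of it (r.nose_length is the distance from the TCP to the fingertips, in m); z points along the fingers, y is the line along which they close (so a half turn about z gives the same grasp; the last joint's range is limited). The gripper opens to 87 mm and grips with 3 to 60 N. Pads are 19 mm wide; open, the fingers measure 117 mm over their backs; the gripper's body (75 mm by 190 mm) begins 51 mm behind the grasp point.
Start: joints at [-1.198, 0.332, -0.065, 1.46, 0.022, 1.35, -0.088], TCP at [0.241, 0.577, 0.245] pointing down, gripper open.
Joint ranges: [-2.6, 2.6], [-0.5, 2.12], [-1.47, 1.34], [0.16, 2.42], [-1.27, 4.41], [0.06, 2.06], [-2.6, 2.6]. Speed limits (rad/s): [2.22, 2.22, 2.79, 2.79, 3.14, 3.14, 3.14].

## Interface

Orientations are given as a unit quaternion [x, y, z, w].
In Python, from bench import readout, cams, r gives the robot as it stands. The module is installed in compiled form; this text tells all that it offers.
- The arm moves only by the tool step_arm, never from a script. Its argument "deltas" is a list that holds one entry, the list of rows, each a list of 7 numbers: the turn, a rotation vector about the tool's x, y, z in rad, then the shift along the tool's x, y, z in m, then the opening in per cent of the stroke, from 0 (shut) to 100 (fully open). A call has 1 to 20 rows; each row is the pose to reach, as a shift and turn from the pose commanded when the call began, along the tool's axes at that moment; what a row does not reach only later rows make up. A row lasts 1/8 s, in which the tool goes at most 62.5 mm and 10.7 degrees, less where a joint would pass 70% of its speed; a pose out of reach is approached as far as the arm can. A call with a gripper value outside its range is refused whole. The fingers move at their own pace and stop on an object; "squeeze" is the grip in N (left out, the last holds). Time passes only in rows, so rows that repeat a pose let the fingers close. It gives the time, the measured TCP pose, the force, the opening and the grip force at its end, in the units of the state.
- readout.read_state(): the state, without advancing time (a new reading comes with each control period).
- cams.camera(name): name is "scene" or "top" or "wrist"; returns a dict with "img" (400x640x3 uint8, red, green, blue), "fx", "fy", "cx", "cy" (pixels), "origin" and "rotation" of the camera in the world; the wrist camera has in their place "T_tool_cam" (4x4, takes a point from camera to tool coordinates, whose origin is the TCP and whose axes are the flange's). Camera axes: x right, y up, looking along -z (the intrinsics and any distortion apply to the point x, -y, -z); pixel columns grow to the right and rows downward; lengths in m; the calibration is good to about 2 mm. The wrist camera is an equidistant fisheye: a pixel r from the principal point sees the ray r / f radians off the axis. A picture is of the moment at which its call begins: read the wrist's pose just before it. There is no depth.
- r.close_job(): hands the job in; it is judged then, once.
The state is a dict: "time": time; "joint_positions": joint angles; "joint_vel": joint speeds; "joint_torque": joint torques, N m; "ee_pos": TCP position; "eef_rot": TCP orientation; "ft_force": force on the tool from outside, world axes, zero at the start; "torque": the same for the moment, N m; "width": finger opening in m; "grip_force": force on a finger pad.
Only numpy, scipy, OpenCV 4.12 (cv2) and the standard library are available. Lean on these libraries where they do the work, as an engineer would, in place of code of your own. Each camera call takes 0.05 s, during which the arm holds its last target. There are 200 camera calls.

## Working session

There is one attempt and no reset: what is moved stays moved. The work goes in short steps, Python scripts to look and compute and a tool call to move; the robot and the scene stay as the last step left them, time stands still between calls to the robot, and variables do not carry over. Pictures are saved under pics/ and viewed, at most 10 in all, crops included, and the job is handed in when it is done.

Besides the shell and the picture viewer there is one more tool, called as a command line: name --argument value ..., lists and objects as JSON in quotes. step_arm: Moves the arm, as the interface text tells. Its arguments: {"type":"object","properties":{"deltas":{"type":"array"},"squeeze":{"type":"number"}},"required":["deltas"]}

```bash
mkdir -p pics; python3 - <<'E'
from bench import readout,cams,r
import cv2,numpy as np
s=readout.read_state();print({k:np.round(v,3) for k,v in s.items()}, r.nose_length)
for n in("scene","top"):
    c=cams.camera(n);cv2.imwrite(f"pics/{n}0.png",c["img"][:,:,::-1])
    print(n,c["fx"],c["fy"],c["cx"],c["cy"],c["origin"],np.round(c["rotation"],4).tolist(),[k for k in c])
c=cams.camera("wrist");cv2.imwrite("pics/wrist0.png",c["img"][:,:,::-1]);print({k:v for k,v in c.items() if k!="img"})
E
```

```text
{'time': np.float64(0.0), 'joint_positions': array([-1.198,  0.333, -0.065,  1.461,  0.022,  1.35 , -0.089]), 'joint_vel': array([ 0.003, -0.   , -0.001, -0.   , -0.002, -0.003, -0.   ]), 'joint_torque': array([-0.0000e+00, -6.2324e+01,  2.5000e-02, -3.8990e+01, -6.1000e-02,
        4.0000e-02,  0.0000e+00]), 'ee_pos': array([0.241, 0.576, 0.244]), 'eef_rot': array([ 0.197,  0.98 , -0.001, -0.   ]), 'ft_force': array([ 0.851, -0.302, -0.636]), 'torque': array([-0.007,  0.009,  0.017]), 'grip_force': np.float64(0.0), 'width': np.float64(0.087)} 0.022
scene 501.632256272798 501.632256272798 316.1816217008168 199.76995706969592 [-0.19223063  0.52420948  0.48315973] [-0.2622, 0.4539, 0.7289, -0.4404] ['img', 'fx', 'fy', 'cx', 'cy', 'origin', 'rotation']
top 471.3595422569637 471.3595422569637 315.0325162667283 200.02087885840294 [0.39455247 0.16466754 0.91193761] [-0.0367, 0.0403, 0.7085, -0.7036] ['img', 'fx', 'fy', 'cx', 'cy', 'origin', 'rotation']
{'fx': 309.70691628693146, 'fy': 309.70691628693146, 'cx': 322.82391102365216, 'cy': 202.61027333031683, 'T_tool_cam': array([[-4.99627618e-04,  9.70149573e-01,  2.42506818e-01,
         6.58487079e-02],
       [ 9.99999870e-01,  5.09839748e-04,  2.06457681e-05,
         2.09492901e-04],
       [-1.03610132e-04,  2.42506797e-01, -9.70149701e-01,
        -1.39032586e-01],
       [ 0.00000000e+00,  0.00000000e+00,  0.00000000e+00,
         1.00000000e+00]])}
```

View pics/top0.png

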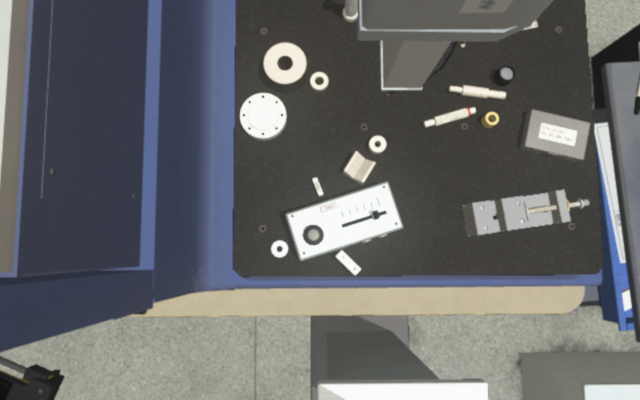

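View pics/scene0.png

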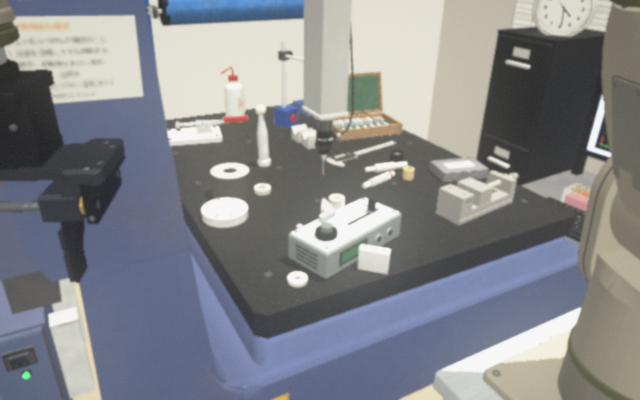

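The top view shows the amplifier's deck with corners near (286,213), (387,182), (403,228) and (302,260). The button is at (313,235) and the lever at about (375,215). The scene view confirms the layout, with the column standing behind. Next I'll measure the deck.

```bash
cat >h.py <<'E'
import numpy as np,cv2
from scipy.spatial.transform import Rotation as R
from bench import readout,cams
def toplane(c,uv,z):
    M=R.from_quat(c["rotation"]).as_matrix(); uv=np.atleast_2d(uv)
    d=np.c_[(uv[:,0]-c["cx"])/c["fx"],-(uv[:,1]-c["cy"])/c["fy"],-np.ones(len(uv))]@M.T
    o=np.array(c["origin"]); return o+d*((z-o[2])/d[:,2])[:,None]
def wrist_cam():
    s=readout.read_state(); c=cams.camera("wrist"); T=c["T_tool_cam"]
    Rt=R.from_quat(s["eef_rot"]).as_matrix()
    return c, Rt@T[:3,:3], s["ee_pos"]+Rt@T[:3,3]
def wplane(w,uv,z):
    c,M,o=w; uv=np.atleast_2d(uv).astype(float)
    x=(uv-[c["cx"],c["cy"]])/c["fx"]; th=np.hypot(*x.T)
    k=np.sin(th)/np.maximum(th,1e-9)
    d=np.c_[x[:,0]*k,-x[:,1]*k,-np.cos(th)]@M.T
    return o+d*((z-o[2])/d[:,2])[:,None]
E
python3 - <<'E'
from h import *
c=cams.camera("top");im=c["img"];g=cv2.cvtColor(im,cv2.COLOR_RGB2GRAY)
m=(g>185).astype(np.uint8); m[:, :283]=0;m[:,408:]=0;m[:175]=0;m[262:]=0
n,l,st,_=cv2.connectedComponentsWithStats(m);i=1+st[1:,4].argmax()
p=np.argwhere(l==i)[:,::-1].astype(np.float32);print(st[i])
b=cv2.boxPoints(cv2.minAreaRect(p));W=toplane(c,b,.055);print(b,np.round(W,4))
ctr=W.mean(0);print("ctr",ctr,[np.linalg.norm(W[k]-W[k-1]) for k in range(4)])
cr=cv2.resize(im[170:280,270:420],None,fx=5,fy=5,interpolation=cv2.INTER_CUBIC)
cv2.imwrite("pics/crop.png",cr[:,:,::-1])
print(toplane(c,[[313,235]],.06), toplane(c,[[375,215]],.081))
E
```

```text
[ 287  183  115   76 4422]
[[286.38382 214.30522]
 [387.44278 181.82198]
 [401.874   226.71907]
 [300.81503 259.20233]] [[0.4624 0.2124 0.055 ]
 [0.521  0.0267 0.055 ]
 [0.4384 0.0024 0.055 ]
 [0.3811 0.1864 0.055 ]]
ctr [0.45072092 0.10698323 0.055     ] [np.float64(0.08542613345699537), np.float64(0.19474638752176765), np.float64(0.08616801511022446), np.float64(0.19275921041130997)]
[[0.4242927  0.16416887 0.06      ]] [[0.45807338 0.05431192 0.081     ]]
```

View pics/crop.png

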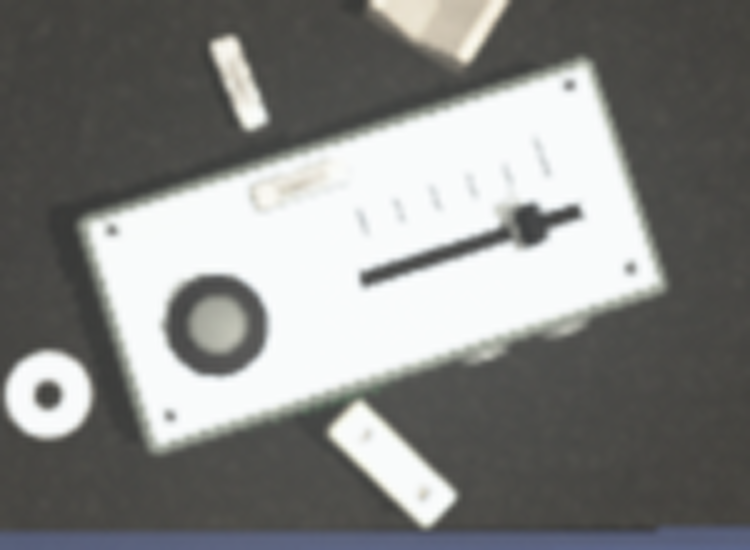

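The crop shows the slot with ticks. The long (home) tick is at (541,157) on the right and the lever is at about (528,222), near the first notch. The button is at (217,322), and the amplifier's yaw is about 17.5°. I'll hover over the amplifier with tool y along its +y.

step_arm --deltas '[[[0, 0, -0.06, -0.03, -0.028, 0.0, 0], [0, 0, -0.12, -0.065, -0.061, 0.0, 0], [0, 0, -0.18, -0.1, -0.094, 0.005, 0], [0, 0, -0.24, -0.135, -0.127, 0.01, 0], [0, 0, -0.3, -0.17, -0.16, 0.015, 0], [0, 0, -0.36, -0.205, -0.192, 0.02, 0], [0, 0, -0.42, -0.24, -0.225, 0.025, 0], [0, 0, -0.48, -0.275, -0.258, 0.03, 0], [0, 0, -0.54, -0.31, -0.29, 0.035, 0], [0, 0, -0.6, -0.34, -0.319, 0.04, 0], [0, 0, -0.66, -0.36, -0.338, 0.045, 0], [0, 0, -0.702, -0.375, -0.351, 0.054, 0], [0, 0, -0.702, -0.375, -0.351, 0.054, 0], [0, 0, -0.702, -0.375, -0.351, 0.054, 0]]]' --squeeze 5

```text
time: 1.95
ee_pos: [0.4514, 0.1091, 0.1907]
eef_rot: [-0.152, 0.988, 0.0, -0.0]
ft_force: [-0.5, -0.1, -0.3]
width: 0.0007
grip_force: 0.0
```

```bash
python3 - <<'E'
from h import *
w=wrist_cam();im=w[0]["img"];cv2.imwrite("pics/w1.png",im[:,:,::-1]);print(w[1],w[2])
np.savez("w1.npz",im=im,M=w[1],o=w[2])
s=readout.read_state();print(s["time"],s["ee_pos"],s["eef_rot"],s["width"])
E
```

```text
[[-3.00775647e-01 -9.25227685e-01 -2.31274167e-01]
 [ 9.53694496e-01 -2.91567356e-01 -7.38599067e-02]
 [ 9.05232980e-04 -2.42780161e-01  9.70080911e-01]] [0.38867807 0.08925202 0.32975948]
2.0 [0.45139817 0.10930883 0.1908285 ] [-1.52771096e-01  9.88261571e-01  2.14042567e-04  1.18176530e-04] 0.0007382071734110917
```

View pics/w1.png

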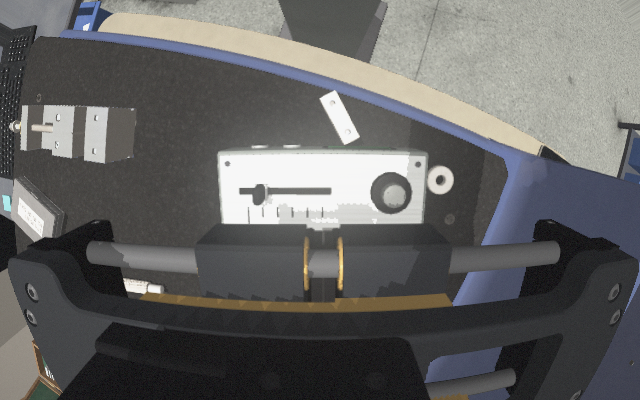

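The wrist view shows the slot along row 191 from column 240 to 331. The lever is at about (260,192), the ticks are at columns 248 to 323, and the button is at (392,192). I'll turn these into positions.

```bash
python3 - <<'E'
from h import *
d=np.load("w1.npz");c=cams.camera("wrist");w=(c,d["M"],d["o"]);im=d["im"]
cv2.imwrite("pics/w1c.png",cv2.resize(im[140:235,205:465],None,fx=3,fy=3,interpolation=cv2.INTER_CUBIC)[:,:,::-1])
g=cv2.cvtColor(im,cv2.COLOR_RGB2GRAY)
for r in (188,191,192,194,197): print(r,''.join('#' if v<110 else '.' for v in g[r,235:340]))
print("ticks",g[212,240:335].tolist())
P=lambda u,v,z:np.round(wplane(w,[[u,v]],z)[0],4)
print("slot",P(239.5,191,.055),P(331,191,.055),"button housing",P(392,193,.065),"deck corners",P(219,153,.055),P(427,153,.055))
E
```

```text
188 .....########################....###.#...................................................................
191 .....#########################...###.....................................................................
192 .....#########################....###....................................................................
194 ..................############...........................................................................
197 ..................############...........................................................................
ticks [246, 246, 246, 246, 246, 246, 246, 232, 150, 220, 247, 246, 246, 246, 246, 246, 246, 246, 246, 246, 246, 240, 179, 184, 247, 246, 246, 246, 246, 246, 246, 246, 246, 246, 246, 245, 230, 133, 196, 216, 216, 216, 216, 215, 217, 217, 215, 216, 216, 216, 216, 175, 120, 159, 215, 216, 215, 215, 215, 216, 216, 217, 216, 216, 216, 217, 167, 130, 172, 216, 215, 217, 216, 216, 217, 216, 216, 216, 216, 215, 210, 181, 121, 188, 217, 216, 216, 215, 214, 214, 215, 215, 216, 215, 215]
slot [0.4668 0.033  0.055 ] [0.4416 0.114  0.055 ] button housing [0.4249 0.1655 0.065 ] deck corners [0.438  0.0049 0.055 ] [0.3804 0.1875 0.055 ]
```

View pics/w1c.png

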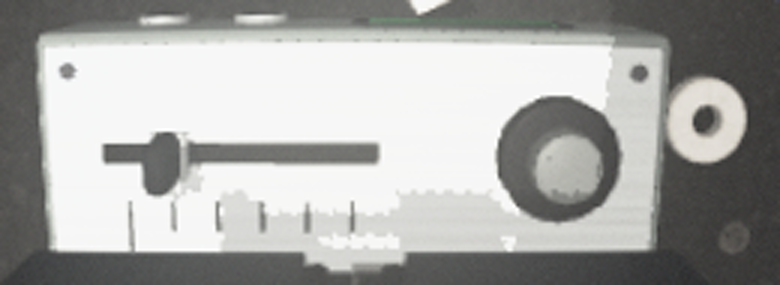

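The TCP is almost exactly over the amplifier origin, about (0.4514, 0.1093), and the axes are aligned. The lever is at amp y ≈ -0.054 to -0.056, which is the first notch. I'll go down behind it.

step_arm --deltas '[[[0, 0, 0, 0.004, -0.04, 0, 0], [0, 0, 0, 0.008, -0.083, 0.0, 0], [0, 0, 0, 0.008, -0.084, 0.02, 0], [0, 0, 0, 0.008, -0.084, 0.045, 0], [0, 0, 0, 0.008, -0.084, 0.07, 0], [0, 0, 0, 0.008, -0.084, 0.09, 0], [0, 0, 0, 0.008, -0.084, 0.103, 0], [0, 0, 0, 0.008, -0.084, 0.103, 0], [0, 0, 0, 0.008, -0.084, 0.103, 0]]]'

```text
time: 3.18
ee_pos: [0.4698, 0.026, 0.0883]
eef_rot: [-0.153, 0.988, 0.0, 0.001]
ft_force: [0.3, -0.5, 1.0]
width: 0.0006
grip_force: 0.0
```

```bash
python3 - <<'E'
from h import *
s=readout.read_state();print(s["time"],s["ee_pos"],s["ft_force"])
im=cams.camera("top")["img"][190:260,280:420]
im2=cams.camera("scene")["img"][170:300,260:440]
a=cv2.resize(im,(780,390),interpolation=cv2.INTER_CUBIC)
b=cv2.resize(im2,None,fx=3.2,fy=3.2,interpolation=cv2.INTER_CUBIC)
cv2.imwrite("pics/t2.png",a[:,:,::-1]);cv2.imwrite("pics/s2.png",b[:,:,::-1])
E
```

```text
3.175 [0.46983766 0.02599452 0.08825928] [ 0.29098134 -0.52749808  0.95517201]
```

View pics/s2.png

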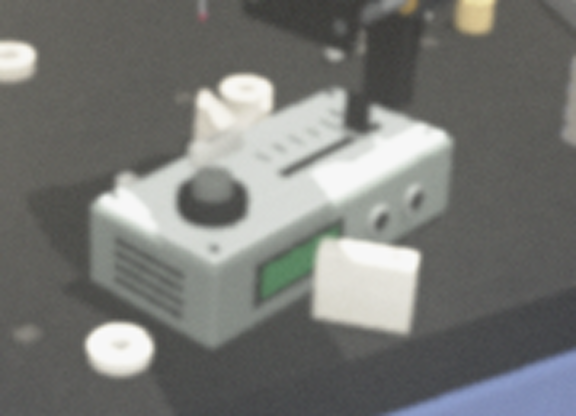

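The finger stands just behind the lever on the home side, and the button dome rises above its housing. I'll push in small steps.

step_arm --deltas '[[[0, 0, 0, 0.001, 0.003, 0, 0], [0, 0, 0, 0.001, 0.006, 0, 0], [0, 0, 0, 0.001, 0.008, 0, 0], [0, 0, 0, 0.001, 0.01, 0, 0], [0, 0, 0, 0.001, 0.012, 0, 0], [0, 0, 0, 0.001, 0.012, 0, 0]]]'

```text
time: 4.03
ee_pos: [0.4647, 0.0371, 0.0875]
eef_rot: [-0.153, 0.988, 0.0, 0.0]
ft_force: [0.7, -0.4, 0.5]
width: 0.0003
grip_force: 0.0
```

step_arm --deltas '[[[0, 0, 0, 0, 0.001, 0, 0], [0, 0, 0, 0, 0.002, 0, 0], [0, 0, 0, 0, 0.002, 0, 0]]]'

```text
time: 4.4
ee_pos: [0.4642, 0.0389, 0.0875]
eef_rot: [-0.153, 0.988, 0.0, 0.0]
ft_force: [0.7, 0.3, -0.4]
width: 0.0004
grip_force: 0.0
```

step_arm --deltas '[[[0, 0, 0, 0, 0.001, 0, 0], [0, 0, 0, 0, 0.002, 0, 0], [0, 0, 0, 0, 0.002, 0, 0]]]'

```text
time: 4.78
ee_pos: [0.4637, 0.0403, 0.0875]
eef_rot: [-0.152, 0.988, -0.0, 0.0]
ft_force: [1.5, -3.4, -0.2]
width: 0.0008
grip_force: 1.5
```

step_arm --deltas '[[[0, 0, 0, 0, 0.001, 0, 0], [0, 0, 0, 0, 0.002, 0, 0], [0, 0, 0, 0, 0.003, 0, 0], [0, 0, 0, 0, 0.003, 0, 0]]]'

```text
time: 5.28
ee_pos: [0.4627, 0.0436, 0.0875]
eef_rot: [-0.152, 0.988, 0.0, 0.0]
ft_force: [0.6, -3.4, -0.2]
width: 0.0005
grip_force: 1.4
```

step_arm --deltas '[[[0, 0, 0, 0, 0.001, 0, 0], [0, 0, 0, 0, 0.002, 0, 0], [0, 0, 0, 0, 0.002, 0, 0]]]'

```text
time: 5.65
ee_pos: [0.4619, 0.0461, 0.0875]
eef_rot: [-0.153, 0.988, 0.0, -0.0]
ft_force: [0.1, -0.6, 0.3]
width: 0.0005
grip_force: 0.0
```

The force dropped at amp y ≈ -0.0635, so the lever has jumped. I'll check where it is.

```bash
python3 - <<'E'
from h import *
a=cams.camera("top")["img"][195:245,335:410];b=cams.camera("scene")["img"][185:250,320:420]
a=cv2.resize(a,(600,400)[:2],interpolation=cv2.INTER_CUBIC)[:290];b=cv2.resize(b,(600,390),interpolation=cv2.INTER_CUBIC)[:300]
cv2.imwrite("pics/v3.png",np.vstack([a,b])[:,:,::-1])
E
```

```text
(no output)
```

View pics/v3.png

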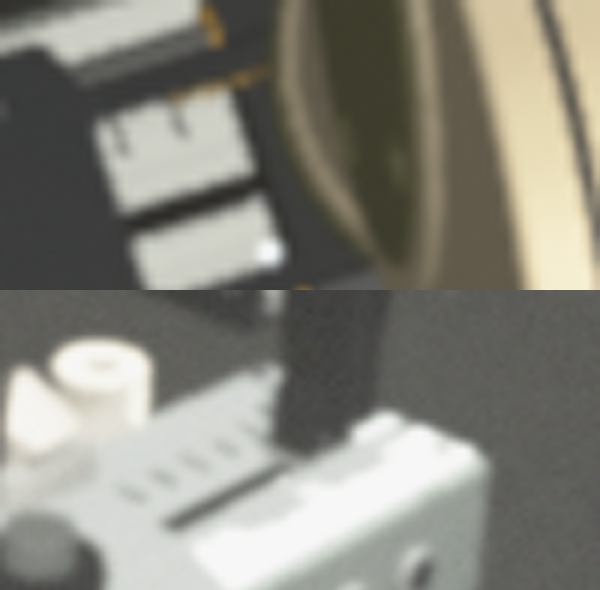

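The picture is ambiguous, so I'll project the lever's outline at each notch into the scene image and compare, with the contrast raised.

```bash
cat >>h.py <<'E'
O=np.array([.4514,.1093,0]);EX=np.array([.955,.297,0]);EY=np.array([-.297,.955,0])
def amp(x,y,z): return O+EX*x+EY*y+np.array([0,0,z])
def proj(c,P):
    p=(np.array(P)-c["origin"])@R.from_quat(c["rotation"]).as_matrix()
    return np.c_[c["cx"]-c["fx"]*p[:,0]/p[:,2],c["cy"]+c["fy"]*p[:,1]/p[:,2]]
def look(name,fn,ts,x0=310,y0=165,k=8):
    c=cams.camera(name);a=c["img"][y0:y0+70,x0:x0+95].astype(float)
    a=np.clip(a*1.0,0,255)**.5*16
    a=cv2.resize(np.clip(a,0,255).astype(np.uint8),None,fx=k,fy=k,interpolation=cv2.INTER_CUBIC)[:,:,::-1].copy()
    for t,col in ts:
        y=-.07+t
        q=proj(c,[amp(-.008+sx*.008,y+sy*.004,z) for sx,sy,z in [(-1,1,.055),(1,1,.055),(1,1,.081),(-1,1,.081),(-1,1,.055),(-1,-1,.055),(-1,-1,.081),(-1,1,.081)]])
        cv2.polylines(a,[np.int32(((q-[x0,y0])+.5)*k)],False,col,1)
    cv2.imwrite(fn,a)
E
python3 -c "
from h import *
look('scene','pics/v4.png',[(.014,(0,0,255)),(.028,(0,255,0))])"
```

```text
(no output)
```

View pics/v4.png

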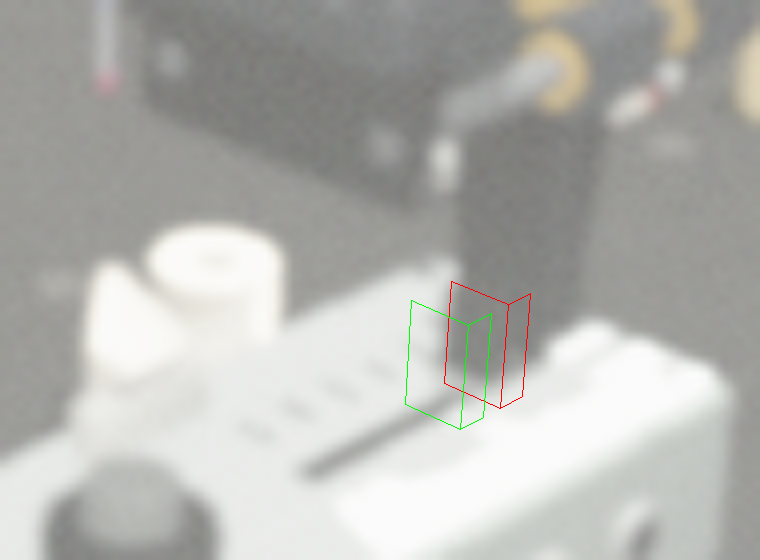

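```bash
python3 - <<'E'
from h import *
d=np.load("w1.npz");c=cams.camera("wrist");w=(c,d["M"],d["o"])
for z,u in((.081,253),(.081,259),(.081,265),(.055,248.3),(.055,262.5)):
    p=wplane(w,[[u,195]],z)[0]-O;print(z,u,"amp y",round(p@EY*1e3,1))
c=cams.camera("scene")
a=cv2.cvtColor(cv2.imread("pics/scene0.png"),cv2.COLOR_BGR2GRAY);b=cv2.cvtColor(c["img"],cv2.COLOR_RGB2GRAY)
for t in(0,.007,.014,.021,.028):print(t,np.round(proj(c,[amp(-.008,-.07+t,.055),amp(-.008,-.07+t,.081)]),1).tolist())
for n,g in(("start",a),("now",b)):
    print(n)
    for r in range(194,226,2):print(r,''.join(" .:-=+*#%@"[9-min(9,int(v)//24)] for v in g[r,345:395]))
E
```

```text
0.081 253 amp y -58.5
0.081 259 amp y -53.3
0.081 265 amp y -48.2
0.055 248.3 amp y -69.1
0.055 262.5 amp y -55.6
0 [[374.8, 210.7], [375.8, 198.0]]
0.007 [[372.4, 212.0], [373.4, 199.2]]
0.014 [[369.9, 213.3], [370.9, 200.4]]
0.021 [[367.5, 214.5], [368.4, 201.7]]
0.028 [[365.0, 215.8], [365.9, 202.9]]
start
194 ++++++++++++++++++++++++++++++++++++++++++++++++++
196 =++++++++++++++++=====++++++++++++++++++++++++++++
198 -+++++++++++==-:.:.   .-++++++++++++++++++++++++++
200 -+++++++==:.           :++++++++++++++++++++++++++
202 -++==-:.               :+****+=:::-=++++++++++++++
204 ::.                    -+**++=.      .-==+++++++++
206                       :=+*+++=.           .-==++++
208                       :=+***+=:.               :-=
210                      .:-==+++=-:.                 
212                      .:---::..                    
214                     .---.                         
216                  :::.                             
218              :::.                             ...:
220          :--.                               .::---
222      .--:.     
[... 274 characters left out ...]
=--:.....::-+*#**#####****************+*
202 -++++==-::..... ....-+*******###***********+*++++*
204 -==-:....   .   ..:-=+**#***####*****+++++++++*+*+
206 ....     ..  ......:=*********#***+=-.   .-=+++++*
208        . . .......:-=***********+-.            :-=
210      .   .........:-=+*******++=-:                
212     ............ ..:--==+++=-::...                
214 ...........    ...:-===--::...                    
216 .::...  ......::-===-:...                         
218 ......  ..::-=+==-:...                        ..::
220 . ....::-=++=-:...                         ..::---
222 ...:-=++=--:..                          ..::------
224 ..:-=--:..                          ...::---------
```

The lever is at notch 1 in the wrist view, where the ticks read true. Since the start its left edge in the scene view has moved only about 7 mm, so it's sitting right on the ridge. The force is near zero there. I'll push one or two mm more.

step_arm --deltas '[[[0, 0, 0, 0, 0.001, 0, 0], [0, 0, 0, 0, 0.001, 0, 0], [0, 0, 0, 0, 0.001, 0, 0]]]'

```text
time: 6.28
ee_pos: [0.4617, 0.0465, 0.0875]
eef_rot: [-0.153, 0.988, 0.0, 0.0]
ft_force: [0.1, -0.4, 0.7]
width: 0.0007
grip_force: 0.0
```

```bash
cat >>h.py <<'E'
def asc():
    s=readout.read_state();p=s["ee_pos"]-O;print(s["time"],"amp",np.round([p@EX,p@EY,p[2]],4),"F along",round(s["ft_force"]@EY,2))
    g=cv2.cvtColor(cams.camera("scene")["img"],cv2.COLOR_RGB2GRAY)
    for r in range(196,222,2):print(r,''.join(" .:-=+*#%@"[9-min(9,int(v)//24)] for v in g[r,345:395]))
E
python3 -c "
from h import *
asc()"
```

```text
6.275 amp [-0.0088 -0.063   0.0875] F along -0.44
196 =++**++++++++**++++++**##########**##*****+*+**+**
198 -+++++++**++++=====--=+*#######*#*********+**+****
200 -+++*+++++=--:.....::=**#*######**********+*******
202 -++++==--:...... ..:-+*****#*##*#*******+****++*+*
204 -=--:..... .  . ..:-=*********##*****+++++++++++++
206 ....     ..  ......:=*******#*****+=:.   .-==+++++
208       ..   .......:-=***********+-.            :-=
210       . ..........:-=+********+=-:                
212  .  ...............:--==+++=-::..                 
214 ...........   . ..:-===-:::...                    
216 .::...   .....::-===-....                         
218 .....   ..::-=+==-:..                         ...:
220 .  ...::-=++=-:...                          .::---
```

step_arm --deltas '[[[0, 0, 0, 0, 0.001, 0, 0], [0, 0, 0, 0, 0.001, 0, 0], [0, 0, 0, 0, 0.001, 0, 0]]]'

```text
time: 6.7
ee_pos: [0.4614, 0.0475, 0.0875]
eef_rot: [-0.153, 0.988, 0.0, -0.0]
ft_force: [0.1, 1.0, -0.1]
width: 0.0005
grip_force: 0.0
```

```bash
python3 -c "
from h import *
asc()"
```

```text
6.7 amp [-0.0088 -0.062   0.0875] F along 0.9
196 =++*++*+++++++*++++++**###########*********++*****
198 -+++++*++*++++=====--+**#########*******+*+++*++**
200 -+++++++++=--:....::-+***#######**#****+**++++*+**
202 -++++==-::....  ...:=******###*#***********++**+*+
204 -=--:.....      ..:-+******#*##*****++=+++++++++++
206 ....          ....:-+***#**#******+=:    .-==+++**
208          ..  ....::=+***********+-.            :-=
210  .     . .........-=+*********+=-:                
212    ...............::-==++++==-:...                
214 ............  ....:-==---::...                    
216 .::...   . ...::-=+=-....                         
218 .....   ..::-====-:..                         ...:
220 .   ..::-=++=-:...                         ..::---
```

The scene view is ambiguous because the finger and lever merge, so I'll back the finger off 15 mm and look at the lever on its own.

step_arm --deltas '[[[0, 0, 0, 0, -0.007, 0, 0], [0, 0, 0, 0, -0.015, 0, 0], [0, 0, 0, 0, -0.015, 0, 0]]]'

```text
time: 7.12
ee_pos: [0.4662, 0.0321, 0.0875]
eef_rot: [-0.152, 0.988, -0.0, 0.0]
ft_force: [0.0, -0.5, 0.1]
width: 0.0006
grip_force: 0.0
```

```bash
python3 -c "
from h import *
asc();look('scene','pics/v5.png',[(.028,(0,255,0))])"
```

```text
7.125 amp [-0.0088 -0.0781  0.0875] F along -0.51
196 =++++++++++++++++++++++**+**##########******++****
198 -+++**++++++++=====-::-=++**###########***********
200 -++++*++++=--:.....::--=-=+**##*######******++****
202 -++++==-::...... ..:=**********###*#*#******+*++**
204 -=--:.....  .  ...:-+******+===++*****+++***++++*+
206 ....     .   .....:-+******=:...::-==:.  .-=++++**
208            .. ...::-+******=:::--::...    .    :-=
210    . . . .........-=+******++++=-:.. .            
212    ...............::-==++++==-:...                
214 ...........    ...:-==---::...                    
216 ..:...   .....::-=+==-:...                        
218 . .... ...::-====-:..                         ...:
220 .   ..::-=++=-:..                           .::---
```

View pics/v5.png

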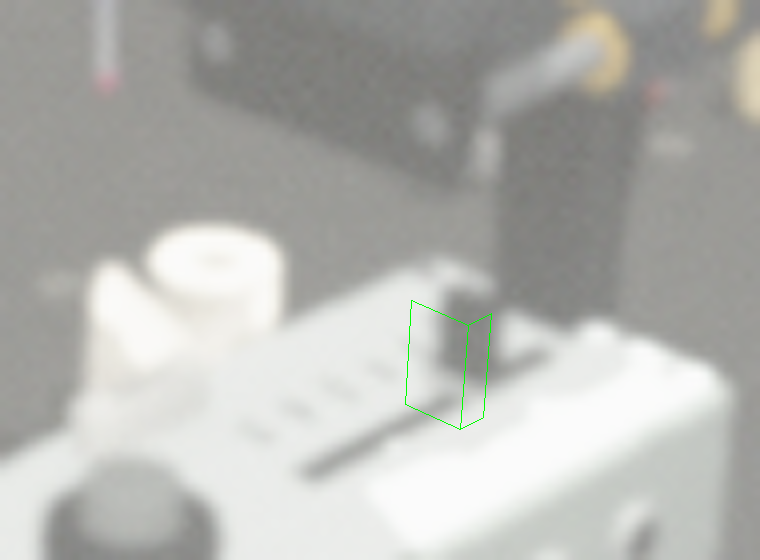

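The lever is standing alone now, but scene scale is too coarse here. I'll return to the earlier hover pose and compare the lever with the ticks in the wrist view.

step_arm --deltas '[[[0, 0, 0, 0, 0, -0.04, 0], [0, 0, 0, 0, 0, -0.075, 0], [0, 0, 0, -0.005, 0.03, -0.103, 0], [0, 0, 0, -0.009, 0.076, -0.103, 0], [0, 0, 0, -0.009, 0.076, -0.103, 0], [0, 0, 0, -0.009, 0.076, -0.103, 0]]]'

```text
time: 7.98
ee_pos: [0.4516, 0.1079, 0.1904]
eef_rot: [-0.153, 0.988, -0.0, -0.0]
ft_force: [-0.2, 0.5, -0.4]
width: 0.0009
grip_force: 0.0
```

```bash
cat >>h.py <<'E'
def wl():
    w=wrist_cam();g=cv2.cvtColor(w[0]["img"],cv2.COLOR_RGB2GRAY)
    y=lambda u,v,z:round(float((wplane(w,[[u,v]],z)[0]-O)@EY*1e3),1)
    for r in(185,188,191,195,198,212,215):print(r,''.join(" .:-=+*#%@"[9-min(9,int(v)//26)] for v in g[r,235:340]))
    d=np.where((g[195:199,235:340]<110).mean(0)>.5)[0]+235;print("lever cols",d.min(),d.max(),"y",y(d.min()-.5,197,.081),y(d.max()+.5,197,.081))
    k=[i for i in range(240,335) if g[212,i]==g[212,i-4:i+5].min() and g[212,i]<195 and g[212,i]<g[212,i-4:i+5].max()-25];print("ticks",k,[y(i,212,.055) for i in k])
    return w
E
python3 -c "
from h import *
w=wl();s=readout.read_state();print(s['time'],s['ee_pos']);cv2.imwrite('pics/w5.png',cv2.resize(w[0]['img'][140:235,205:465],None,fx=3,fy=3)[:,:,::-1])"
```

```text
185                                .=+++++=.  :                                                              
188      .=======================+++++++++++=:-=------------------------------------------------------       
191      .++++++++++++++++++++++++++++++++++=:-=++++++++++++++++++++++++++++++++++++++++++++++++++++=-       
195       ......................++++++++++++=:-:::::.   .............................................        
198                             :+++++++++++=:-:..                                                           
212               -.            :=             :-:...........:=-............:=-.............-=:..............
215               :-            .+             :-:...........:==.............-=.............-=:..............
lever cols 271 272 y -44.8 -43.1
ticks [249, 264, 279, 293, 308, 324] [-70.5, -56.1, -41.9, -28.8, -14.9, -0.1]
8.025 [0.45169156 0.10741851 0.19034221]
```

The lever moved about 8 mm to t ≈ 0.022–0.024. It's still just over the ridge, held by friction, and hasn't dropped into notch 2. I'll go back down behind it and push a few mm more.

step_arm --deltas '[[[0, 0, 0, 0.008, -0.05, 0, 0], [0, 0, 0, 0.008, -0.076, 0.02, 0], [0, 0, 0, 0.008, -0.076, 0.06, 0], [0, 0, 0, 0.008, -0.076, 0.09, 0], [0, 0, 0, 0.008, -0.076, 0.103, 0], [0, 0, 0, 0.008, -0.07, 0.103, 0], [0, 0, 0, 0.008, -0.065, 0.103, 0], [0, 0, 0, 0.008, -0.062, 0.103, 0], [0, 0, 0, 0.008, -0.062, 0.103, 0]]]'

```text
time: 9.15
ee_pos: [0.463, 0.0472, 0.0881]
eef_rot: [-0.153, 0.988, 0.0, 0.001]
ft_force: [-0.0, -0.0, -0.1]
width: 0.0004
grip_force: 0.0
```

step_arm --deltas '[[[0, 0, 0, 0, 0.001, 0, 0], [0, 0, 0, 0, 0.002, 0, 0], [0, 0, 0, 0, 0.002, 0, 0]]]'

```text
time: 9.52
ee_pos: [0.4621, 0.0487, 0.0875]
eef_rot: [-0.152, 0.988, 0.0, 0.0]
ft_force: [0.1, -0.3, 0.1]
width: 0.0006
grip_force: 0.0
```

```bash
python3 -c "
from h import *
asc()"
```

```text
9.525 amp [-0.0078 -0.0611  0.0875] F along -0.32
196 =++*+++++**++++*++++**#*#######***********+++*****
198 -+*+*++***++++=======+*#########***********+**++**
200 -+++++++++=--:....::=***###*#*#*******+*+****++***
202 -++++==-::... .. ..-+******####*******++*****+*+*+
204 -=--:.....   .. ..:=+********#*****+====++++++++++
206 ... .         ....:=+*************=:.   .:-=++++*+
208      .   ........:-=************+-.            :-=
210       ...........:-=**********+=-:.               
212  . ...............:-==++*++=--:...                
214 ............   ...:-==----:...                    
216 ..:...  ..  ..::-===-....                         
218 .....  ...::-=+==-:..                         ...:
220 .  ...::-=+==-:...                          .::---
```

step_arm --deltas '[[[0, 0, 0, 0, 0.001, 0, 0], [0, 0, 0, 0, 0.002, 0, 0], [0, 0, 0, 0, 0.002, 0, 0]]]'

```text
time: 9.95
ee_pos: [0.4615, 0.0507, 0.0875]
eef_rot: [-0.153, 0.988, 0.0, 0.0]
ft_force: [-0.2, -1.0, -0.4]
width: 0.0007
grip_force: 0.0
```

```bash
python3 -c "
from h import *
asc()"
```

```text
9.95 amp [-0.0078 -0.059   0.0875] F along -0.86
196 =++++++++***++++++++**########*#*********+**+*****
198 -++*+++*++++++=====+**#*##*####**********++***++*+
200 -+++++++++=--:....:-+*#####*###********+*+*+*+****
202 -++++==-::... ...:-+*****###*********+*+***+++*++*
204 -=--:..... ..  ..:=****************=--==+++++++*++
206 ...       .   ..:-+*******#*******=:     :-=++++++
208             ....:=+*************+-             :-=
210        . .......:-+******+=+**+=-:.               
212     ............:-=+*****++==-:...                
214 ...........   ...:---====-:...                    
216 .::...  ......::-=+=-::..                         
218   ..... ..::-====-:..                         ...:
220 .  ...::-=++=-:...                         ..::---
```

step_arm --deltas '[[[0, 0, 0, 0, 0.001, 0, 0], [0, 0, 0, 0, 0.002, 0, 0], [0, 0, 0, 0, 0.002, 0, 0]]]'

```text
time: 10.38
ee_pos: [0.4609, 0.0526, 0.0875]
eef_rot: [-0.153, 0.988, 0.0, 0.0]
ft_force: [0.4, 0.3, 0.1]
width: 0.0005
grip_force: 0.0
```

```bash
python3 -c "
from h import *
asc()"
```

```text
10.375 amp [-0.0078 -0.057   0.0875] F along 0.14
196 =+++++++*+**+*+++****########********+*+*+*+*++*+*
198 -+**++++*+++++====+**#*#####*#*********++****+**+*
200 -+++++++++=--:...:-+***#####*#*#******+****++****+
202 -++++==-::.......:=+**#***##********+++++***+*+**+
204 -=--:....      ..:=**************+=--==++++++++++*
206 .....        ...:-+**************+-.    .:-=++++++
208            .....:=+*************+-             :-=
210          .......:-+******+++**+=-:.               
212 .. .............:-=+*****++==-:..                 
214 ............  ...:---===--:...                    
216 ..:...  ......::-===-::...                        
218 . ....  ..::-====-:..                         ...:
220 .  ...::-=++=-:...                          .::---
```

The lever is now separate from the finger and still, with its left edge at about column 363. That is 4.9 px from the start, so it's in notch 2. Next is the push to the third.

step_arm --deltas '[[[0, 0, 0, 0, 0.001, 0, 0], [0, 0, 0, 0, 0.002, 0, 0], [0, 0, 0, 0, 0.003, 0, 0], [0, 0, 0, 0, 0.004, 0, 0], [0, 0, 0, 0, 0.005, 0, 0], [0, 0, 0, 0, 0.006, 0, 0], [0, 0, 0, 0, 0.007, 0, 0], [0, 0, 0, 0, 0.007, 0, 0]]]'

```text
time: 11.42
ee_pos: [0.4586, 0.0598, 0.0875]
eef_rot: [-0.153, 0.988, 0.0, -0.0]
ft_force: [-0.1, -0.4, 0.5]
width: 0.0004
grip_force: 0.0
```

step_arm --deltas '[[[0, 0, 0, 0, 0.001, 0, 0], [0, 0, 0, 0, 0.002, 0, 0], [0, 0, 0, 0, 0.002, 0, 0]]]'

```text
time: 11.8
ee_pos: [0.4581, 0.0614, 0.0875]
eef_rot: [-0.153, 0.988, 0.0, -0.0]
ft_force: [-0.2, 0.3, -0.0]
width: 0.0005
grip_force: 0.0
```

```bash
python3 -c "
from h import *
asc()"
```

```text
11.8 amp [-0.0079 -0.0477  0.0875] F along 0.34
196 =++++++++*+++++**####*#####********++*+*++++*+****
198 -+++++++++*+++++**##*#####********++*+++***+*****+
200 -+++++++++=--::-+**##*##*#********+*++*++**++*++++
202 -++++==--:.....-+*******#******+===+++++*++*+*+**+
204 -=--:.....  ..:=**************+-:..:-==++++++++***
206 ....        ..-+**************+-..  ....:--=++++++
208            ...-+***************=-.             :-=
210  .      .....:=+*************+==-:.               
212   . .........-=***********++=:...                 
214 .............:-=++****+==-:...                    
216 ..:...  . ...::-------:...                        
218 .....   ...:-===-:.....                        ..:
220 .   ..::-=++=-:...                          .::---
```

step_arm --deltas '[[[0, 0, 0, 0, 0.001, 0, 0], [0, 0, 0, 0, 0.001, 0, 0], [0, 0, 0, 0, 0.001, 0, 0]]]'

```text
time: 12.22
ee_pos: [0.4579, 0.062, 0.0875]
eef_rot: [-0.152, 0.988, 0.0, 0.0]
ft_force: [-0.5, 0.2, 0.1]
width: 0.0006
grip_force: 0.0
```

```bash
python3 -c "
from h import *
asc()"
```

```text
12.225 amp [-0.0078 -0.0471  0.0875] F along 0.36
196 =+++++++***+++***#########****#***+*++++*+++******
198 -++++*++*+++++++*########*#********+++*+++***+*+*+
200 -+++++++++=--::-+*****#*#*********++++++**++*++**+
202 -++++==-::....:-+*****#*##*****+==+++++******+++++
204 -=--:........-=+***##*##******+-...:-==++++**+++++
206 ....      ..-+****************+-..  ...::-==++++++
208          ...-+****************+=-.             :-=
210          ..:=+*******++******+==-:.               
212  . ........:=******+=--=**++=::..                 
214 ..........::=+******+++==-:..                     
216 ..:... ....:--====+==-:...                        
218  .........::===-::::..                         ..:
220 . . ...:-==+=-:...                         ..::---
```

step_arm --deltas '[[[0, 0, 0, 0, 0.001, 0, 0], [0, 0, 0, 0, 0.001, 0, 0], [0, 0, 0, 0, 0.001, 0, 0]]]'

```text
time: 12.65
ee_pos: [0.4576, 0.063, 0.0875]
eef_rot: [-0.153, 0.988, 0.0, 0.0]
ft_force: [-1.2, 1.0, -0.2]
width: 0.0001
grip_force: 0.0
```

```bash
python3 -c "
from h import *
asc()"
```

```text
12.65 amp [-0.0079 -0.0461  0.0875] F along 1.32
196 =+**+************##########***#***+++*++++*+*+****
198 -++*++++++*++++**######***#******+++++***+*+++++**
200 -+++++++++=--:-=****#**##*#******++++++********+**
202 -++++==-::....:=*###**##*******+==++++***++++++*++
204 -=--:........-+***#*****#*****=-...:-==++++++++++*
206 ....      ..-+****************=:........:--==+++++
208        .. ..-+***#************+=-.             :-=
210    .. . ...:=+***************++=-:.               
212    ........:=+******=-=+**++=::..                 
214 ..........::=+******+++==-:...                    
216 .::...  ...::-====+=--:...                        
218 .....  ...:--==-::::..                        ...:
220 .  ...::-=++=-:...                         ..::---
```

The lever's left edge is at column 358, again 4.9 px further, with a gap to the finger, so it's in notch 3. I'll back off, lift and confirm from the hover pose.

step_arm --deltas '[[[0, 0, 0, 0, -0.008, 0, 0], [0, 0, 0, 0, -0.015, 0, 0], [0, 0, 0, 0, -0.015, -0.04, 0], [0, 0, 0, 0, -0.015, -0.08, 0], [0, 0, 0, -0.004, 0.02, -0.103, 0], [0, 0, 0, -0.008, 0.046, -0.103, 0], [0, 0, 0, -0.008, 0.046, -0.103, 0], [0, 0, 0, -0.008, 0.046, -0.103, 0]]]'

```text
time: 13.7
ee_pos: [0.4515, 0.1081, 0.1903]
eef_rot: [-0.152, 0.988, -0.0, -0.0]
ft_force: [1.2, -0.7, -0.3]
width: 0.0004
grip_force: 0.0
```

```bash
python3 -c "
from h import *
w=wl();s=readout.read_state();print(s['time'],s['ee_pos']);cv2.imwrite('pics/w6.png',cv2.resize(w[0]['img'][140:235,205:465],None,fx=3,fy=3)[:,:,::-1])
g=cv2.cvtColor(w[0]['img'],cv2.COLOR_RGB2GRAY)
for r in range(170,216,3):print(r,''.join(' .:-=+*#%@'[9-min(9,int(v)//26)] for v in g[r,362:430]))
y=lambda u,v,z:np.round(wplane(w,[[u,v]],z)[0]-O,4)
print([ (y(u,197,.081)@EY) for u in (282,286,290)])"
```

```text
185                                                      :=+++++=. .:                                        
188      -=---------------------------------------------=++++++++=:.===------------------------------.       
191      -++++++++++++++++++++++++++++++++++++++++++++++++++++++++--++++++++++++++++++++++++++++++++=:       
195       ............................................-+++++++++++--=---:............................        
198                                                    -+++++++++=-:-...                                     
212               =             -:             -:............:+:............-=-............:=-...............
215               =:            :=             -:............:+:............:==............:=-...............Traceback (most recent call last):
  File "<string>", line 3, in <module>
    w=wl();s=readout.read_state();print(s['time'],s['ee_pos']);cv2.imwrite('pics/w6.png',cv2.resize(w[0]['img'][140:235,205:465],None,fx=3,fy=3)[:,:,::-1])
  File "h.py", line 40, in wl
    d=np.where((g[195:199,235:340]<110).mean(0)>.5)[0]+235;print("lever cols",d.min(),d.max(),"y",y(d.min()-.5,197,.081),y(d.max()+.5,197,.081))
                                                                              ~~~~~^^
    return umr_minimum(a, axis, None, out, keepdims, initial, where)
ValueError: zero-size array to reduction operation minimum which has no identity
```

The lever top spans columns 286–296, centred on the third tick (column 294). I'll measure the button and take the last view.

```bash
python3 -c "
from h import *
w=wrist_cam();g=cv2.cvtColor(w[0]['img'],cv2.COLOR_RGB2GRAY)
y=lambda u,v,z:wplane(w,[[u,v]],z)[0]-O
print([round(y(u,197,.081)@EY,4) for u in (286,291,296)])
for r in range(170,218,3):print(r,''.join(' .:-=+*#%@'[9-min(9,int(v)//26)] for v in g[r,362:430]))
t=w[0]['img'];cv2.imwrite('pics/w6.png',cv2.resize(t[140:235,205:465],None,fx=3,fy=3)[:,:,::-1])
for z in(.06,.065,.07,.075):
  p=y(394.5,195,z);print(z,p@EX,p@EY)
"
```

```text
[np.float64(-0.0316), np.float64(-0.0275), np.float64(-0.0233)]
170                                              ...................-=+*
173                        :=+**+++*+++=:         ..................-===
176                  .=+**+++++++************+.  ...................==+-
179                +**+++++++++**+***************+:................:===:
182             .+*+++++++++++++++*+++*************+-..............:==-:
185            :*+++++++++++++++++====--=+++*********+:............-===:
188           =++++++++++++++==-..:.:::::::::-+*******=............-=+*+
191          :+*++++++++++++-:..::::::::::::::-=+******=...........==***
194          .=++++++++++++-::::::::::::::::::-==******-..........:==+##
197           =*+++*++++++=:::::::::::::::::::-==+****+...........:=+*##
200            -++++*+***++-:::::::::::::::::-==+*****-...........-=+*##
203 .    ..     .=*+*******+=-::::::::::::::---*****-.............-=***#
206 .......       .***********++==========++****#*=:..............==*###
209 ............    .=+************************=:................:==*###
212 ....................-=+*************+*=-:....................-=+*###
215 .............................::..............................==**###
0.06 -0.006066277014973958 0.06386963513999756
0.065 -0.0071792630800827685 0.06265785384230581
0.07 -0.008292249145191572 0.06144607254461408
0.075 -0.009405235210300376 0.06023429124692235
```

View pics/w6.png

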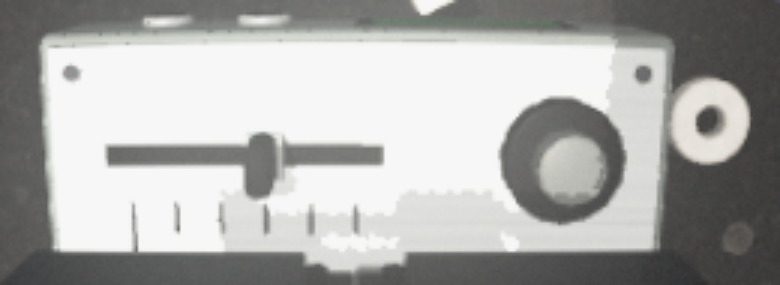

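The lever stands at the third tick (amp y = -27.5 mm). The button top is at amp (-8, 62) mm with z ≈ 0.068. I'll move above it.

step_arm --deltas '[[[0, 0, 0, 0.004, 0.03, 0, 0], [0, 0, 0, 0.008, 0.063, 0.0, 0], [0, 0, 0, 0.008, 0.063, 0.03, 0], [0, 0, 0, 0.008, 0.063, 0.06, 0], [0, 0, 0, 0.008, 0.063, 0.085, 0], [0, 0, 0, 0.008, 0.063, 0.09, 0], [0, 0, 0, 0.008, 0.063, 0.09, 0]]]'

```text
time: 14.68
ee_pos: [0.425, 0.1665, 0.1009]
eef_rot: [-0.152, 0.988, -0.0, 0.0]
ft_force: [-0.1, 0.1, 0.2]
width: 0.0006
grip_force: 0.0
```

step_arm --deltas '[[[0, 0, 0, 0, 0, 0.002, 0], [0, 0, 0, 0, 0, 0.004, 0], [0, 0, 0, 0, 0, 0.006, 0], [0, 0, 0, 0, 0, 0.008, 0], [0, 0, 0, 0, 0, 0.008, 0]]]'

```text
time: 15.3
ee_pos: [0.4255, 0.1671, 0.0933]
eef_rot: [-0.152, 0.988, 0.0, 0.001]
ft_force: [0.8, -0.9, 9.2]
width: 0.0009
grip_force: 4.7
```

9.2 N with the tip at z = 0.071 is more than the spring's 4.5 N. I'll step back up to read the force profile and see whether the button bottomed out.

step_arm --deltas '[[[0, 0, 0, 0, 0, -0.001, 0], [0, 0, 0, 0, 0, -0.001, 0]]]'

```text
time: 15.55
ee_pos: [0.4254, 0.1671, 0.0939]
eef_rot: [-0.153, 0.988, 0.0, 0.001]
ft_force: [3.0, -0.0, 3.5]
width: 0.0004
grip_force: 2.0
```

step_arm --deltas '[[[0, 0, 0, 0, 0, -0.001, 0], [0, 0, 0, 0, 0, -0.001, 0]]]'

```text
time: 15.8
ee_pos: [0.4248, 0.167, 0.0946]
eef_rot: [-0.153, 0.988, 0.0, 0.0]
ft_force: [2.8, 1.0, 4.3]
width: 0.0004
grip_force: 1.8
```

step_arm --deltas '[[[0, 0, 0, 0, 0, -0.002, 0], [0, 0, 0, 0, 0, -0.002, 0]]]'

```text
time: 16.05
ee_pos: [0.4245, 0.1669, 0.0965]
eef_rot: [-0.153, 0.988, 0.0, -0.0]
ft_force: [1.9, 0.9, 2.9]
width: 0.0007
grip_force: 1.3
```

step_arm --deltas '[[[0, 0, 0, 0, 0, -0.002, 0], [0, 0, 0, 0, 0, -0.002, 0]]]'

```text
time: 16.3
ee_pos: [0.4243, 0.1668, 0.0984]
eef_rot: [-0.153, 0.988, -0.0, -0.0]
ft_force: [0.5, 0.9, 1.6]
width: 0.0004
grip_force: 0.9
```

The force fell by about 0.7 N/mm over 6 mm, like a spring, with a hard stop at TCP z ≈ 0.0937. So the button was fully down. I'll press once more with a short hold to be sure, then lift away.

step_arm --deltas '[[[0, 0, 0, 0, 0, 0.003, 0], [0, 0, 0, 0, 0, 0.0055, 0], [0, 0, 0, 0, 0, 0.0055, 0], [0, 0, 0, 0, 0, 0.0055, 0]]]'

```text
time: 16.8
ee_pos: [0.4244, 0.1668, 0.0933]
eef_rot: [-0.152, 0.988, 0.0, -0.0]
ft_force: [-3.9, -0.8, 11.5]
width: 0.0005
grip_force: 5.8
```

step_arm --deltas '[[[0, 0, 0, 0, 0, -0.004, 0], [0, 0, 0, 0, 0, -0.01, 0], [0, 0, 0, 0, 0, -0.04, 0], [0, 0, 0, 0, -0.03, -0.08, 0], [0, 0, 0, -0.008, -0.063, -0.096, 0], [0, 0, 0, -0.008, -0.063, -0.096, 0], [0, 0, 0, -0.008, -0.063, -0.096, 0]]]'

```text
time: 17.68
ee_pos: [0.4508, 0.1094, 0.1885]
eef_rot: [-0.153, 0.988, 0.0, -0.001]
ft_force: [0.3, -0.4, -0.3]
width: 0.0004
grip_force: 0.0
```

```bash
python3 -c "
from h import *
s=readout.read_state();print(s['time'],s['ee_pos'],s['ft_force'])
w=wrist_cam();g=cv2.cvtColor(w[0]['img'],cv2.COLOR_RGB2GRAY)
for r in (188,194,198,203,212):print(r,''.join(' .:-=+*#%@'[9-min(9,int(v)//26)] for v in g[r,235:430]))
"
```

```text
17.675 [0.45077227 0.10944784 0.18848591] [ 0.34506097 -0.40868233 -0.29227241]
188                            .......................:+++++++++:.:-:...............................                                       .+**+++*+*+**++++=-:::::::::---=+**#**##*-........:..:-=+*=-
194    -**********++++++++++++++++++++++++++++++++++++++++++++++--=++++++++++++++++++++++++++++++++-                                       -****+****++++-::--:::::::---------+**###*=..........:==*###
198                                                  -+++++++++*---:..                                                                     -**********+=-::::::::------------++*####=..........:-=+*###
203                                               ...-++++++++=.......                                    ...     .     .    ..     .        :+*********+=-------------------+####+-::::::.:::::=+*####
212            .-.            -:             +.............-=-.............==:............==:.......................................................:=*************###*##*=:::..::::::::::.::::-=+#####
```

The lever is still at the third tick, the button is up, and the robot touches nothing, so I'll hand in.

```bash
python3 -c "
from bench import r
print(r.close_job())"
```

```text
the job is handed in; nothing more can be done
None
```

I pushed the lever from the first notch to the third, pressed the zero button to its stop twice (it came back up), and handed the job in with the arm clear; no verdict was returned.

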